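# Set a spice pot in its refill stand and hold the funnel over it

### The job

I want to refill the empty white spice pot: first stand it mouth up in the round recess of the wooden refill stand, fully home, and let go of it. Then take the orange funnel by its handle, lift it off its rest and carry it high over the tops of the things standing in between, and finish while still holding it upright and still with its spout centred about 1 cm above the pot's mouth, ready for me to pour. The funnel must never touch the pot, and the pepper mill, spice jar and glass jar must be left standing where they are.

Things in the scene. Friction and masses are not known exactly. Their poses are not given: they have to be found in the camera images.
- pot: Loose white ceramic spice pot with a blue band near its foot, an open cylinder 46 mm in diameter and 80 mm high, wall 3 mm, about 0.11 kg, standing mouth up on the worktop at the start. Origin: centre of its underside; z points up to its mouth.
- pot_mouth (a point): Centre of the spice pot's open mouth, level with its rim, 80 mm above its underside.
- stand: Fixed pale wooden refill stand, a block 120 x 120 x 22 mm on the worktop. Origin: centre of its underside, z up.
- stand_hole0 (a point): Centre of the mouth of the stand's only recess, level with the block's top (22 mm above the worktop), z up. The recess is round, 51 mm in diameter, 12 mm deep, with a 2 mm chamfer and a flat floor; when home the pot's underside is 10 mm and its rim 90 mm above the worktop.
- funnel: Loose orange plastic funnel, 70 mm high, about 0.06 kg: spout 16 mm across at its lower end, rim 76 mm across with a flat ledge under it 55 mm above the spout's end, and a level handle pointing from the rim along the funnel's own -x. Origin: centre of the spout's lower end; z up to the rim. At the start it sits upright in its rest, the spout's end about 19 mm above the worktop.
- funnel_handle (a point): Middle of the funnel's straight handle, a good place to grip it from above: 68 mm along the funnel's -x from its axis and 63 mm above the spout's end. The handle is 12 mm wide (y), 14 mm high (z) and runs from 36 to 92 mm off the axis. Same axes as the funnel.
- rest: Fixed dark steel funnel rest: a disc foot 92 mm across and 6 mm thick with an upright tube 75 mm outside, 65 mm inside, whose top is 74 mm above the worktop. The funnel hangs in the tube by the ledge under its rim and lifts straight out. Origin: centre of its underside.
- pepper_mill: Loose wooden pepper mill, 58 mm in diameter and 150 mm high, the tallest thing between the rest and the stand. Origin: centre of its underside.
- spice_jar: Loose spice jar with a red cap and green label, 45 mm in diameter and 106 mm high. Origin: centre of its underside.
- glass_jar: Loose glass jar with a grey lid, 72 mm across and 102 mm high. Origin: centre of its underside.
There are look-alikes about, which are no part of the job. Leave any pink look-alike of the pot alone.

How it is judged:
On the way, in this order (a step that is already met when the one before it is completed fails the run):
1. the pot stands mouth up, home in the recess and let go, with the funnel still in its rest (horizontal distance between pot and stand_hole0 below 0.006 m and z of pot in the frame of stand_hole0 below -0.009 m and z of pot_mouth in the frame of stand above 0.08 m and angle between pot's own z axis and vertical below 0.06 rad and contact force between the fingers and pot below 0.05 N and linear speed of pot below 0.01 m/s and distance of funnel from where it was at the start of the episode below 0.02 m), for 0.2 s.
2. the funnel is held in the fingers with its spout higher than the tallest thing in between (contact force between the fingers and funnel above 0.5 N and contact force between funnel and rest below 0.05 N and height (world z) of funnel above 0.155 m), for 0.1 s.
At the end, for the whole second after the job is handed in: Pot mouth up, released, home in the recess (6 mm off-centre at most, tilt under 0.06). Only the fingers hold the funnel, still, tilt under 0.14 rad, spout end within 10 mm of the mouth's centre and 3 to 20 mm above the rim, not touching. Mill and jars upright, within 30 mm of their starts (horizontal distance between pot and stand_hole0 below 0.006 m and z of pot in the frame of stand_hole0 below -0.009 m and z of pot_mouth in the frame of stand above 0.08 m and angle between pot's own z axis and vertical below 0.06 rad and contact force between each of the fingers, funnel and pot below 0.05 N and linear speed of pot below 0.01 m/s and contact force between the fingers and funnel above 0.5 N and contact force between funnel and rest below 0.05 N and horizontal distance between funnel and pot_mouth below 0.01 m and z of funnel in the frame of pot_mouth between 0.003 and 0.02 m and angle between funnel's own z axis and vertical below 0.14 rad and z of pot_mouth in the frame of funnel below 0 m and linear speed of funnel below 0.02 m/s and angle between each of pepper_mill, spice_jar, glass_jar's own z axis and vertical below 0.15 rad and distance of each of pepper_mill, spice_jar, glass_jar from where it was at the start of the episode below 0.03 m); the arm keeps its last pose, push and grip.
It fails at once if the funnel touches the pot (contact force between funnel and pot above 0.3 N).
It fails at once if the wooden pepper mill is pushed away or tipped (distance of pepper_mill from where it was at the start of the episode above 0.03 m or angle between pepper_mill's own z axis and vertical above 0.3 rad).
It fails at once if the small spice jar with a red cap is pushed away or tipped (distance of spice_jar from where it was at the start of the episode above 0.03 m or angle between spice_jar's own z axis and vertical above 0.3 rad).
It fails at once if the glass jar with a grey lid is pushed away or tipped (distance of glass_jar from where it was at the start of the episode above 0.03 m or angle between glass_jar's own z axis and vertical above 0.3 rad).
It also fails if it takes over 64 s, if anything falls off the work surface, if the arm or the gripper's body presses on something with over 40 N, if the wrist force passes 120 N, or if a joint passes its speed limit or range.

### The arm

A 6-joint arm with a two-finger parallel gripper is mounted at the origin on a cart in front of the work surface, level with it; the furniture and walls round the work are solid. World frame = base frame: x ahead of the robot, y to its left, z up, the work surface at z = 0. Lengths are in m, angles in rad, forces in N, time in s.
With the tool pointing down it reaches from about 0.35 to 0.8 m from the base axis. Payload 7.3 kg.
Tool frame: the origin (TCP) lies midway between the tips of the shut fingers; the grasp point (between the pads) lies ctrl.grasp_offset behind it (ctrl.grasp_offset is the distance from the TCP to the grasp point, in m); z points along the fingers, y is the line along which they close (so a half turn about z gives the same grasp; the last joint's range is limited). The gripper opens to 85 mm and grips with 20 to 120 N. Pads are 22 mm wide; open, the fingers measure 114 mm over their backs; the gripper's body (76 mm by 85 mm) begins 54 mm behind the grasp point. The pads swing forward as they close: fully open they stand 13 mm farther back than shut.
Start: joints at [-1.432, 0.342, 1.524, -0, 1.275, -0.146], TCP at [0.148, -0.504, 0.231] pointing down, gripper open.
Joint ranges: [-2.53, 2.53], [-0.77, 2.02], [0.04, 2.7], [-1, 4.14], [0.28, 2.66], [-3.11, 3.11]. Speed limits (rad/s): [2.57, 2.57, 3.14, 3.14, 3.14, 3.14].

### API

Orientations are given as a unit quaternion [w, x, y, z].
In Python, from rig import sensors, snapshot, ctrl gives the robot as it stands.
- The arm moves only by the tool servo_tool, never from a script. Its argument "plan" is a list of rows, each a list of 6 numbers: the shift along the tool's x, y, z in m, then the turn, a rotation vector about the tool's x, y, z in degrees. A call has 1 to 20 rows; each row is the pose to reach, as a shift and turn from the pose commanded when the call began, along the tool's axes at that moment; what a row does not reach only later rows make up. A row lasts 1/8 s, in which the tool goes at most 62.5 mm and 10.7 degrees, less where a joint would pass 70% of its speed; a pose out of reach is approached as far as the arm can. A call with a gripper value outside its range is refused whole. "grip" is the finger opening in m, from 0 to 0.0854, set as the call begins (left out, the last holds). The fingers move at their own pace and stop on an object; the grip force is fixed at half the most. Time passes only in rows, so rows that repeat a pose let the fingers close. It gives the time, the measured TCP pose, the force and the opening at its end, in the units of the state.
- sensors.read_state(): the state, without advancing time (a new reading comes with each control period).
- snapshot(name): name is "side" or "top"; returns a dict with "frame" (400x640x3 uint8, blue, green, red), "fov_y" (degrees; the focal length in pixels is half the picture's height over the tangent of half this angle, whatever the lens; pixels are square), "cx", "cy" (the principal point, pixels), "world_from_camera" (4x4, takes a point from camera to world coordinates). Camera axes: x right, y down, z forward; pixel columns grow to the right and rows downward; lengths in m; the calibration is good to about 2 mm. A picture is of the moment at which its call begins. There is no depth.
- ctrl.sign_off(): hands the job in, once; it reports no verdict.
The state is a dict: "clock": time; "joints": joint angles; "joint_vel": joint speeds; "joint_efforts": joint torques, N m; "tool_pos": TCP position; "ee_rot": TCP orientation; "ft_force": force on the tool from outside, world axes, zero at the start; "ft_torque": the same for the moment, N m; "grip_width": opening from 0.0 (shut) to 1.0 (fully open).
Only numpy, scipy, OpenCV 4.12 (cv2) and the standard library are available. Lean on these libraries where they do the work, as an engineer would, in place of code of your own. Each camera call takes 0.05 s, during which the arm holds its last target. There are 200 camera calls.

## Working session

There is one attempt and no reset: what is moved stays moved. The work goes in short steps, Python scripts to look and compute and a tool call to move; the robot and the scene stay as the last step left them, time stands still between calls to the robot, and variables do not carry over. Pictures are saved under pics/ and viewed, on a budget of 10 in all, crops included, one or two more only if the job needs it, and the job is handed in when it is done.

Besides the shell and the picture viewer there is one more tool, called after "Emit:" as name(argument=value, ...), one argument or row to a line, values as JSON. servo_tool: Moves the arm, as the interface text tells. Its arguments: {"type":"object","properties":{"plan":{"type":"array","items":{"type":"array","items":{"type":"number"}}},"grip":{"type":"number"}},"required":["plan"]}

```bash
ls; mkdir -p pics; python3 - <<'E'
from rig import sensors,snapshot,ctrl
import cv2,pickle,numpy as np
s=sensors.read_state();print(s['tool_pos'],s['ee_rot'],s['grip_width'],ctrl.grasp_offset)
d={}
for n in('side','top'):
    d[n]=snapshot(n);cv2.imwrite(f'pics/{n}0.png',d[n]['frame']);print(n,d[n]['fov_y'],d[n]['cx'],d[n]['cy'],np.round(d[n]['world_from_camera'],3).tolist())
pickle.dump(d,open('d0.pkl','wb'))
E
```

```text
pics
[ 0.14747226 -0.5034391   0.23061746] [-7.77596905e-04  9.89878171e-01  1.41917590e-01  1.57413187e-05] 1.0022904822218943 0.0187
side 56.913252371919015 320.9920723891967 199.84396917518296 [[0.995, -0.02, 0.098, 0.373], [-0.097, -0.407, 0.908, -0.833], [0.022, -0.913, -0.407, 0.475], [0.0, 0.0, 0.0, 1.0]]
top 54.10800742096245 318.1831393986041 198.6807428320584 [[0.006, -0.999, 0.047, 0.422], [-1.0, -0.005, 0.001, 0.05], [-0.001, -0.047, -0.999, 1.095], [0.0, 0.0, 0.0, 1.0]]
```

View pics/side0.png

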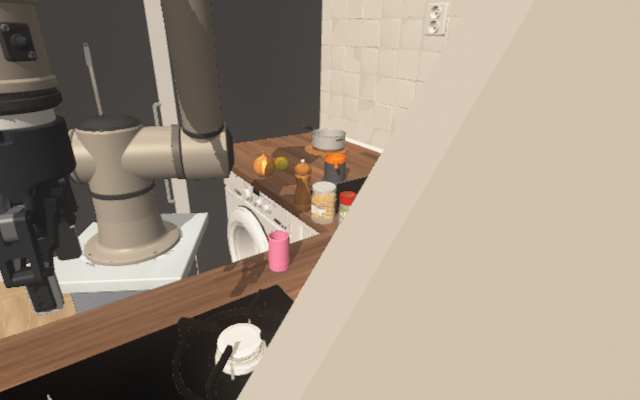

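View pics/top0.png

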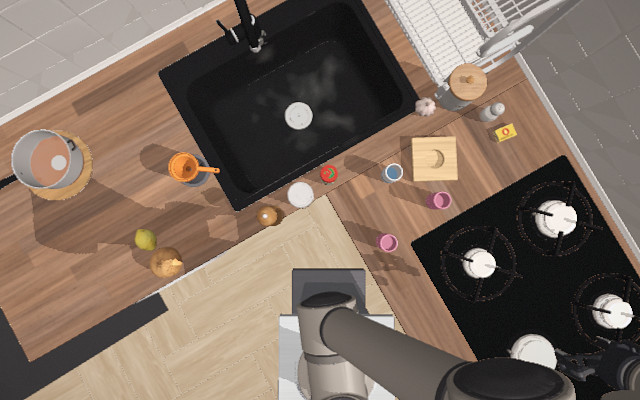

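The top view shows the pot at (393,172), two pink look-alikes at (388,242) and (439,200), the stand recess at (434,158), and the funnel at (184,168) with its handle pointing right. The mill is at (267,216), the glass jar at (300,195) and the spice jar at (329,173). The side view is mostly blocked.

```bash
cat > h.py <<'E'
import numpy as np,cv2
def ray(c,u,v,z):
    f=200/np.tan(np.radians(c['fov_y']/2));M=c['world_from_camera']
    d=M[:3,:3]@np.array([(u-c['cx'])/f,(v-c['cy'])/f,1]);o=M[:3,3]
    return o+d*(z-o[2])/d[2]
def proj(c,p):
    f=200/np.tan(np.radians(c['fov_y']/2));M=np.linalg.inv(c['world_from_camera'])
    q=M[:3,:3]@np.array(p)+M[:3,3];return np.array([c['cx']+f*q[0]/q[2],c['cy']+f*q[1]/q[2]])
E
python3 - <<'E'
import pickle,cv2,numpy as np
from h import *
d=pickle.load(open('d0.pkl','rb'))['top'];im=d['frame']
for n,(u,v,z) in dict(pot=(393,172,.08),hole=(434,158,.022),fun=(184,168,.089),mill=(267,216,.15),glass=(300,195,.102),spice=(329,173,.106),pinkA=(388,242,.08),pinkB=(439,200,.08)).items(): print(n,ray(d,u,v,z).round(3))
hsv=cv2.cvtColor(im,cv2.COLOR_BGR2HSV)
m=cv2.inRange(hsv,(5,180,120),(18,255,255));m[:,:160]=0;m[:,235:]=0;m[:140]=0;m[200:]=0
cv2.imwrite('pics/m.png',m)
y,x=np.nonzero(m);print('orange',x.min(),x.max(),y.min(),y.max())
a=cv2.resize(im[130:215,370:470],None,fx=5,fy=5,interpolation=cv2.INTER_NEAREST)
b=cv2.resize(im[140:200,155:230],None,fx=5,fy=5,interpolation=cv2.INTER_NEAREST)
o=np.zeros((a.shape[0]+0,800,3),np.uint8);o[:,:500]=a;o[:300,500:]=b[:, :300]
cv2.imwrite('pics/c1.png',o)
E
```

```text
pot [ 0.54  -0.143  0.08 ]
hole [ 0.586 -0.267  0.022]
fun [0.546 0.398 0.089]
mill [0.424 0.174 0.15 ]
glass [0.478 0.097 0.102]
spice [0.534 0.024 0.106]
pinkA [ 0.359 -0.13   0.08 ]
pinkB [ 0.468 -0.262  0.08 ]
orange 170 219 153 181
```

View pics/c1.png

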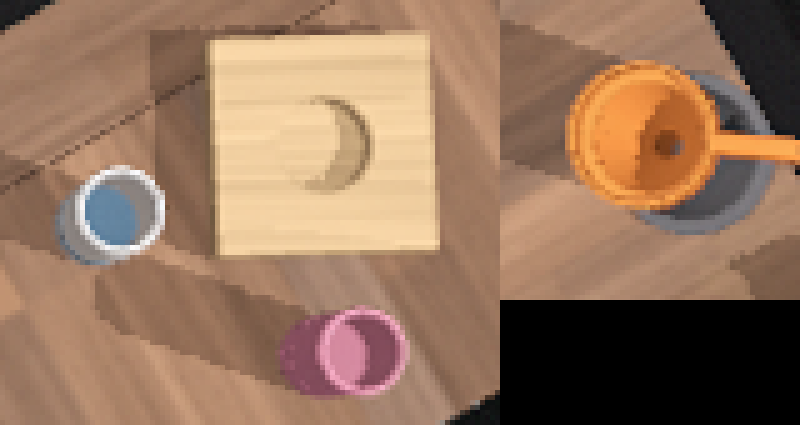

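```bash
python3 - <<'E'
import pickle,cv2,numpy as np
from h import *
d=pickle.load(open('d0.pkl','rb'))['top'];im=d['frame'];hsv=cv2.cvtColor(im,cv2.COLOR_BGR2HSV)
def big(m,off):
    cs,_=cv2.findContours(m,cv2.RETR_EXTERNAL,cv2.CHAIN_APPROX_NONE);c=max(cs,key=cv2.contourArea);return c+np.array(off)
# stand
m=cv2.inRange(hsv[125:190,405:465],(12,50,185),(28,140,255));m=cv2.morphologyEx(m,cv2.MORPH_CLOSE,np.ones((9,9)))
c=big(m,(405,125));r=cv2.minAreaRect(c);print('stand',r)
P=[ray(d,*p,.022)[:2] for p in cv2.boxPoints(r)];print(np.round(P,4).tolist(),np.mean(P,0).round(4),np.linalg.norm(P[0]-P[1]),np.linalg.norm(P[1]-P[2]))
# pot rim
m=cv2.inRange(hsv[155:190,375:410],(0,0,165),(179,45,255));c=big(m,(375,155))
e=cv2.fitEllipse(cv2.convexHull(c));print('pot',e,ray(d,*e[0],.08).round(4),'px for 46mm',46/1000*391.6/1.015)
# funnel rim and handle
m=cv2.inRange(hsv[140:200,155:235],(5,140,80),(22,255,255))
h=m.copy();h[:,:46]=0
y,x=np.nonzero(h);x=x+155;y=y+140;l=cv2.fitLine(np.c_[x,y].astype(np.float32),cv2.DIST_HUBER,0,.01,.01).ravel();print('handle',x.min(),x.max(),y.min(),y.max(),l)
m[:,44:]=0;c=big(m,(155,140)).reshape(-1,2);c=c[c[:,0]<196];hull=cv2.convexHull(c)
e=cv2.fitEllipse(hull);print('funnel',e,cv2.minEnclosingCircle(c));f=ray(d,*e[0],.089);print(f.round(4))
a=ray(d,l[2],l[3],.089);b=ray(d,l[2]+10*l[0],l[3]+10*l[1],.089);u=(b-a)/np.linalg.norm(b-a);t=ray(d,x.max()+.5,l[3],.089);print('handle pt',a.round(4),'dir',u.round(3),'end',t.round(4),np.linalg.norm(t-f), 'grip', (f+.068*u).round(4))
E
```

```text
stand ((433.5443420410156, 154.01657104492188), (54.649070739746094, 63.11195755004883), 83.92753601074219)
[[0.663, -0.1719], [0.6826, -0.3455], [0.5318, -0.3596], [0.5125, -0.1871]] [ 0.5975 -0.266 ] 0.1747794090451102 0.1514811375936261
pot ((393.7110290527344, 171.85984802246094), (17.8908748626709, 17.920455932617188), 76.44850158691406) [ 0.5404 -0.1449  0.08  ] px for 46mm 17.74738916256158
handle 201 219 166 173 [9.8842227e-01 1.5172802e-01 2.0988211e+02 1.6943338e+02]
funnel ((183.21214294433594, 166.714111328125), (29.389488220214844, 30.933935165405273), 111.84150695800781) ((183.125, 167.125), 15.444557189941406)
[0.5498 0.4002 0.089 ]
handle pt [0.5431 0.3312 0.089 ] dir [-0.147 -0.989  0.   ] end [0.5432 0.3063 0.089 ] 0.09406373960873973 grip [0.5398 0.3329 0.089 ]
```

```bash
python3 - <<'E'
import pickle,cv2,numpy as np
from h import *
d=pickle.load(open('d0.pkl','rb'))['top'];im=d['frame'];hsv=cv2.cvtColor(im,cv2.COLOR_BGR2HSV)
w=hsv[125:195,400:470]
for p in((420,145),(450,175),(410,150),(435,184),(461,160),(445,134)): print(p,hsv[p[1],p[0]])
m=cv2.inRange(w,(12,60,215),(28,140,255));m=cv2.morphologyEx(m,cv2.MORPH_OPEN,np.ones((3,3)))
cs,_=cv2.findContours(m,cv2.RETR_EXTERNAL,cv2.CHAIN_APPROX_NONE);c=max(cs,key=cv2.contourArea)+np.array((400,125))
r=cv2.minAreaRect(c);print(r);P=[ray(d,*p,.022)[:2] for p in cv2.boxPoints(r)];print(np.mean(P,0).round(4),np.linalg.norm(P[0]-P[1]),np.linalg.norm(P[1]-P[2]))
print('manual',ray(d,434.5,158.25,.022))
E
```

```text
(420, 145) [ 17  84 239]
(450, 175) [ 18  83 246]
(410, 150) [ 13  95 116]
(435, 184) [ 11  79 171]
(461, 160) [ 12 103 156]
(445, 134) [ 11 101 159]
((434.4952697753906, 158.39151000976562), (43.046287536621094, 43.52409744262695), 87.51044464111328)
[ 0.5853 -0.2685] 0.12027545930563997 0.11926561060849432
manual [ 0.58550065 -0.26855446  0.022     ]
```

Emit:
servo_tool(
  plan=[
    [0,0,0,0,0,-10],
    [0,0,0,0,0,-20],
    [0,0,0,0,0,-30],
    [0,0,0,0,0,-40],
    [0,0,0,0,0,-50],
    [0,0,0,0,0,-60],
    [0,0,0,0,0,-70],
    [0,0,0,0,0,-73.7],
    [0,0,0,0,0,-73.7],
    [0,0,0,0,0,-73.7],
  ],
  grip=0.0854,
)

```text
clock: 1.35
tool_pos: [0.1475, -0.5038, 0.2311]
ee_rot: [-0.0, 0.707, 0.707, 0.0]
ft_force: [-0.2, -1.2, 0.6]
grip_width: 0.997
```

Emit:
servo_tool(
  plan=[
    [0.03,0.033,0,0,0,0],
    [0.06,0.066,0,0,0,0],
    [0.09,0.098,0,0,0,0],
    [0.12,0.131,0,0,0,0],
    [0.15,0.164,0,0,0,0],
    [0.18,0.197,0,0,0,0],
    [0.21,0.229,0,0,0,0],
    [0.24,0.262,0,0,0,0],
    [0.27,0.295,0,0,0,0],
    [0.3,0.328,0,0,0,0],
    [0.33,0.36,0,0,0,0],
    [0.359,0.393,0,0,0,0],
    [0.359,0.393,0,0,0,0],
    [0.359,0.393,0.05,0,0,0],
    [0.359,0.393,0.1,0,0,0],
    [0.359,0.393,0.1,0,0,0],
  ],
)

```text
clock: 3.35
tool_pos: [0.5375, -0.1444, 0.1282]
ee_rot: [-0.004, 0.707, 0.707, -0.002]
ft_force: [-0.2, 1.0, 0.3]
grip_width: 1.0
```

Emit:
servo_tool(
  plan=[
    [0,0,0.03,0,0,0],
    [0,0,0.06,0,0,0],
    [0,0,0.08,0,0,0],
    [0,0,0.094,0,0,0],
    [0,0,0.094,0,0,0],
    [0,0,0.094,0,0,0],
  ],
)

```text
clock: 4.1
tool_pos: [0.5412, -0.1452, 0.0386]
ee_rot: [0.001, 0.707, 0.707, 0.0]
ft_force: [0.2, -0.7, 0.9]
grip_width: 1.0
```

Close on the pot, then lift.

Emit:
servo_tool(
  plan=[
    [0,0,0,0,0,0],
    [0,0,0,0,0,0],
    [0,0,0,0,0,0],
    [0,0,0,0,0,0],
    [0,0,0,0,0,0],
    [0,0,0,0,0,0],
    [0,0,0,0,0,0],
    [0,0,0,0,0,0],
  ],
  grip=0.035,
)

```text
clock: 5.1
tool_pos: [0.5408, -0.1449, 0.0379]
ee_rot: [0.001, 0.707, 0.707, 0.0]
ft_force: [-0.7, -0.2, 5.6]
grip_width: 0.502
```

Emit:
servo_tool(
  plan=[
    [0,0,-0.02,0,0,0],
    [0,0,-0.04,0,0,0],
    [0,0,-0.05,0,0,0],
    [0,0,-0.05,0,0,0],
  ],
)

```text
clock: 5.6
tool_pos: [0.5406, -0.1448, 0.0875]
ee_rot: [0.0, 0.707, 0.707, 0.0]
ft_force: [0.4, -1.0, -2.2]
grip_width: 0.512
```

Emit:
servo_tool(
  plan=[
    [-0.02,0.007,0,0,0,0],
    [-0.045,0.016,0,0,0,0],
    [-0.07,0.025,0,0,0,0],
    [-0.095,0.034,0,0,0,0],
    [-0.115,0.041,0,0,0,0],
    [-0.1237,0.0446,0,0,0,0],
    [-0.1237,0.0446,0,0,0,0],
    [-0.1237,0.0446,0.01,0,0,0],
    [-0.1237,0.0446,0.018,0,0,0],
    [-0.1237,0.0446,0.018,0,0,0],
    [-0.1237,0.0446,0.018,0,0,0],
  ],
)

```text
clock: 6.98
tool_pos: [0.5852, -0.2682, 0.0694]
ee_rot: [0.0, 0.707, 0.707, 0.0]
ft_force: [-0.5, -0.0, -1.6]
grip_width: 0.508
```

```bash
python3 - <<'E'
from rig import sensors,snapshot
import cv2
s=sensors.read_state();print(s['tool_pos'],s['ft_force'])
d=snapshot('top');cv2.imwrite('pics/c2.png',cv2.resize(d['frame'][110:220,370:500],None,fx=5,fy=5,interpolation=cv2.INTER_NEAREST))
E
```

```text
[ 0.58517828 -0.26824087  0.06939339] [-0.47516161 -0.02810462 -1.64576508]
```

View pics/c2.png

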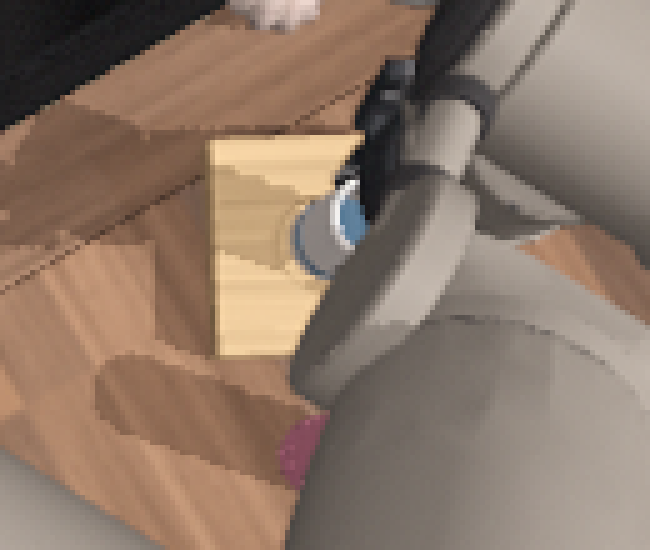

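The pot (crop 292–365, 240) sits over the recess with an even gap on the visible side, so I'm lowering it.

Emit:
servo_tool(
  plan=[
    [0,0,0.004,0,0,0],
    [0,0,0.008,0,0,0],
    [0,0,0.012,0,0,0],
    [0,0,0.016,0,0,0],
    [0,0,0.019,0,0,0],
    [0,0,0.021,0,0,0],
    [0,0,0.021,0,0,0],
    [0,0,0.021,0,0,0],
  ],
)

```text
clock: 8.02
tool_pos: [0.5851, -0.2685, 0.0484]
ee_rot: [0.0, 0.707, 0.707, 0.0]
ft_force: [0.5, -0.4, -1.9]
grip_width: 0.51
```

Emit:
servo_tool(
  plan=[
    [0,0,0,0,0,0],
    [0,0,0,0,0,0],
    [0,0,0,0,0,0],
    [0,0,0,0,0,0],
    [0,0,0,0,0,0],
    [0,0,-0.02,0,0,0],
    [0,0,-0.05,0,0,0],
    [0,0,-0.09,0,0,0],
    [0,0,-0.13,0,0,0],
    [0,0,-0.18,0,0,0],
    [0,0,-0.22,0,0,0],
    [0.06,0,-0.22,0,0,0],
    [0.12,0,-0.22,0,0,0],
    [0.18,0,-0.22,0,0,0],
    [0.24,0,-0.22,0,0,0],
    [0.3,0,-0.22,0,0,0],
    [0.35,0,-0.22,0,0,0],
    [0.35,0,-0.22,0,0,0],
    [0.35,0,-0.22,0,0,0],
  ],
  grip=0.0854,
)

```text
clock: 10.4
tool_pos: [0.5849, 0.0813, 0.2682]
ee_rot: [0.0, 0.707, 0.707, -0.0]
ft_force: [0.5, -0.7, 0.2]
grip_width: 1.0
```

```bash
python3 - <<'E'
from rig import sensors,snapshot
import cv2,pickle
s=sensors.read_state();print(s['tool_pos'],s['ft_force'])
d=snapshot('top');pickle.dump(d,open('d1.pkl','wb'));f=d['frame']
cv2.imwrite('pics/c3.png',cv2.resize(f[130:190,405:465],None,fx=8,fy=8,interpolation=cv2.INTER_NEAREST))
E
```

```text
[0.58490924 0.08127856 0.26820257] [ 0.46469866 -0.72678888  0.24791487]
```

View pics/c3.png

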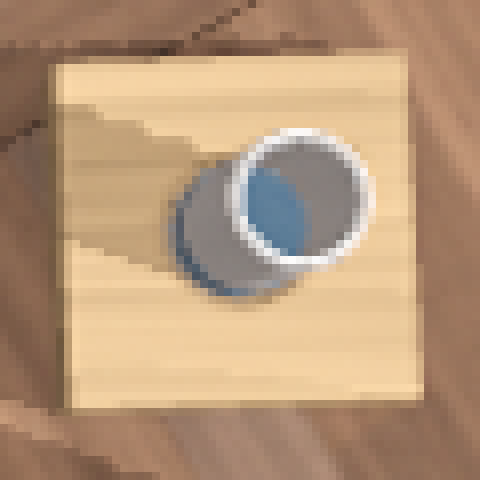

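```bash
python3 - <<'E'
import pickle,cv2,numpy as np
from h import *
d=pickle.load(open('d1.pkl','rb'));hsv=cv2.cvtColor(d['frame'],cv2.COLOR_BGR2HSV)
m=cv2.inRange(hsv[140:172,428:460],(0,0,185),(179,40,255));y,x=np.nonzero(m)
e=cv2.fitEllipse(cv2.convexHull(np.c_[x+428,y+140].astype(np.int32)));print('pot',e,ray(d,*e[0],.09).round(4), 'expected px',proj(d,(.5853,-.2685,.09)))
d=pickle.load(open('d0.pkl','rb'))['top'];hsv=cv2.cvtColor(d['frame'],cv2.COLOR_BGR2HSV)
m=cv2.inRange(hsv,(5,140,80),(22,255,255))
pts=[]
for u in range(199,221):
    v=np.nonzero(m[155:185,u])[0]+155
    print(u,v.min() if len(v) else None,v.max() if len(v) else None,end='; ')
    if 202<=u<=218 and len(v): pts.append((u,v.mean()))
p=np.polyfit(*np.array(pts).T,1);print(p)
w=[ray(d,u,np.polyval(p,u),.089) for u in(202,218)];u=(w[1]-w[0]);u/=np.linalg.norm(u);print(w,u,np.degrees(np.arctan2(-u[0],-u[1])))
E
```

```text
pot ((442.13470458984375, 154.42413330078125), (17.19284439086914, 17.698150634765625), 107.9059066772461) [ 0.5852 -0.2681  0.09  ] expected px [442.27146093 154.36924943]
199 166 170; 200 166 170; 201 166 171; 202 166 171; 203 167 171; 204 167 171; 205 167 171; 206 167 171; 207 167 171; 208 167 171; 209 167 171; 210 167 171; 211 167 171; 212 167 172; 213 167 172; 214 168 172; 215 168 172; 216 168 173; 217 168 173; 218 168 173; 219 169 172; 220 None None; [1.19281046e-01 1.44382353e+02]
[array([0.54547582, 0.35156609, 0.089     ]), array([0.54075086, 0.31016969, 0.089     ])] [-0.11340307 -0.99354906  0.        ] 6.511525225500479
```

The pot is home: its rim centre measures (0.5852, −0.2681) against the recess at (0.5853, −0.2685). Next is the funnel handle.

Emit:
servo_tool(
  plan=[
    [0.04,-0.007,0,0,0,1],
    [0.085,-0.014,0,0,0,2],
    [0.13,-0.021,0,0,0,3],
    [0.175,-0.029,0,0,0,4.5],
    [0.215,-0.036,0,0,0,5.5],
    [0.24,-0.04,0,0,0,6.5],
    [0.2507,-0.0416,0,0,0,6.5],
    [0.2507,-0.0416,0,0,0,6.5],
    [0.2507,-0.0416,0.04,0,0,6.5],
    [0.2507,-0.0416,0.08,0,0,6.5],
    [0.2507,-0.0416,0.12,0,0,6.5],
    [0.2507,-0.0416,0.14,0,0,6.5],
    [0.2507,-0.0416,0.14,0,0,6.5],
    [0.2507,-0.0416,0.14,0,0,6.5],
  ],
)

```text
clock: 12.2
tool_pos: [0.5444, 0.3316, 0.1296]
ee_rot: [0.0, 0.746, 0.666, 0.001]
ft_force: [-0.4, 0.7, -0.1]
grip_width: 0.997
```

```bash
python3 - <<'E'
from rig import sensors,snapshot
import cv2,numpy as np
s=sensors.read_state();print(s['tool_pos'],s['ee_rot'],s['ft_force'])
t=snapshot('top')['frame'];q=snapshot('side')['frame']
o=np.zeros((400,800,3),np.uint8);o[:400,:400]=cv2.resize(t[120:220,150:250],(400,400));o[:,400:]=cv2.resize(q[110:210,270:370],(400,400))
cv2.imwrite('pics/c4.png',o)
E
```

```text
[0.54437092 0.33162635 0.12960257] [4.32873124e-04 7.46307207e-01 6.65600860e-01 9.28081173e-04] [-0.44702078  0.73773842 -0.14292432]
```

View pics/c4.png

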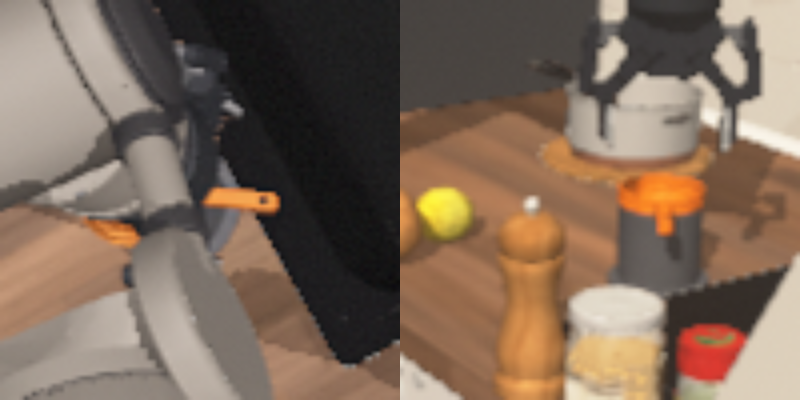

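The side view shows the open fingers straddling the handle (crop 605 and 730 either side of 665). I'll descend and close.

Emit:
servo_tool(
  plan=[
    [0,0,0.025,0,0,0],
    [0,0,0.05,0,0,0],
    [0,0,0.067,0,0,0],
    [0,0,0.067,0,0,0],
    [0,0,0.067,0,0,0],
  ],
)

```text
clock: 12.92
tool_pos: [0.544, 0.3326, 0.0624]
ee_rot: [0.0, 0.746, 0.666, 0.001]
ft_force: [-0.2, 0.1, 0.2]
grip_width: 1.0
```

Emit:
servo_tool(
  plan=[
    [0,0,0,0,0,0],
    [0,0,0,0,0,0],
    [0,0,0,0,0,0],
    [0,0,0,0,0,0],
    [0,0,0,0,0,0],
    [0,0,0,0,0,0],
    [0,0,0,0,0,0],
    [0,0,0,0,0,0],
    [0,0,0,0,0,0],
    [0,0,0,0,0,0],
  ],
  grip=0.0,
)

```text
clock: 14.18
tool_pos: [0.5433, 0.3323, 0.0614]
ee_rot: [0.0, 0.746, 0.666, 0.0]
ft_force: [-2.0, -0.5, 2.7]
grip_width: 0.124
```

Emit:
servo_tool(
  plan=[
    [0,0,-0.01,0,0,0],
    [0,0,-0.025,0,0,0],
    [0,0,-0.045,0,0,0],
    [0,0,-0.065,0,0,0],
    [0,0,-0.09,0,0,0],
    [0,0,-0.115,0,0,0],
    [0,0,-0.14,0,0,0],
    [0,0,-0.165,0,0,0],
    [0,0,-0.185,0,0,0],
    [0,0,-0.195,0,0,0],
    [0,0,-0.195,0,0,0],
    [0,0,-0.195,0,0,0],
  ],
)

```text
clock: 15.68
tool_pos: [0.5429, 0.3321, 0.2553]
ee_rot: [-0.0, 0.746, 0.666, -0.001]
ft_force: [0.4, -0.0, -1.1]
grip_width: 0.13
```

```bash
python3 - <<'E'
from rig import sensors,snapshot
import cv2,numpy as np
s=sensors.read_state();print(s['tool_pos'],s['ee_rot'],s['ft_force'],s['grip_width'])
t=snapshot('top')['frame'];q=snapshot('side')['frame']
o=np.zeros((400,800,3),np.uint8);o[:400,:400]=cv2.resize(t[120:220,150:250],(400,400));o[:,400:]=cv2.resize(q[90:190,270:370],(400,400))
cv2.imwrite('pics/c5.png',o)
E
```

```text
[0.54291891 0.33206109 0.25528598] [-1.96452807e-04  7.45951007e-01  6.66000264e-01 -8.39009785e-04] [ 0.42831077 -0.04289871 -1.1057147 ] 0.12959990628580761
```

View pics/c5.png

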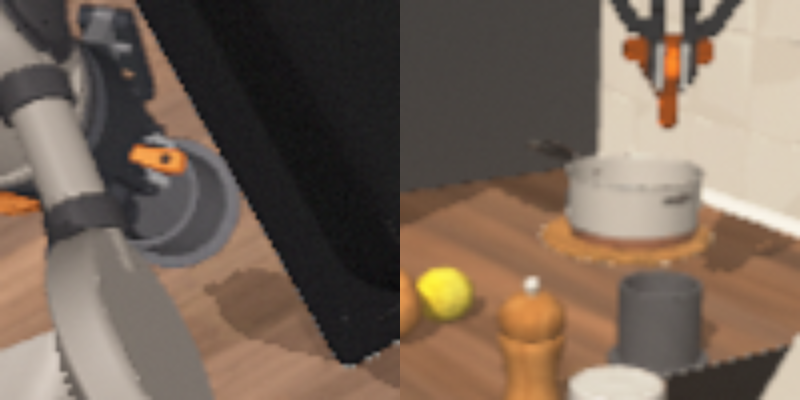

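The funnel is out of its rest, held and upright in the side view (rim at crop 665,50; spout end at 668,120). Carrying it across now.

Emit:
servo_tool(
  plan=[
    [-0.008,0.0013,0,0,0,0],
    [-0.024,0.004,0,0,0,0],
    [-0.048,0.008,0,0,0,0],
    [-0.08,0.0134,0,0,0,0],
    [-0.115,0.0192,0,0,0,0],
    [-0.15,0.025,0,0,0,0],
    [-0.185,0.0309,0,0,0,0],
    [-0.22,0.0367,0,0,0,0],
    [-0.255,0.0426,0,0,0,0],
    [-0.29,0.0484,0,0,0,0],
    [-0.325,0.0543,0,0,0,0],
    [-0.36,0.0601,0,0,0,0],
    [-0.395,0.066,0,0,0,0],
    [-0.43,0.0718,0,0,0,0],
    [-0.46,0.0768,0,0,0,0],
    [-0.483,0.0806,0,0,0,0],
    [-0.5,0.0835,0,0,0,0],
    [-0.51,0.0852,0,0,0,0],
    [-0.51,0.0852,0,0,0,0],
    [-0.51,0.0852,0,0,0,0],
  ],
)

```text
clock: 18.27
tool_pos: [0.5704, -0.1833, 0.2563]
ee_rot: [-0.0, 0.746, 0.666, 0.0]
ft_force: [0.5, -0.5, 0.6]
grip_width: 0.126
```

Emit:
servo_tool(
  plan=[
    [-0.008,0.0013,0,0,0,0],
    [-0.024,0.004,0,0,0,0],
    [-0.045,0.0075,0,0,0,0],
    [-0.07,0.0117,0,0,0,0],
    [-0.095,0.0159,0,0,0,0],
    [-0.118,0.0197,0,0,0,0],
    [-0.134,0.0224,0,0,0,0],
    [-0.144,0.024,0,0,0,0],
    [-0.1494,0.0249,0,0,0,0],
    [-0.1494,0.0249,0,0,0,0],
    [-0.1494,0.0249,0,0,0,0],
  ],
)

```text
clock: 19.65
tool_pos: [0.5784, -0.3347, 0.2565]
ee_rot: [0.0, 0.746, 0.666, 0.0]
ft_force: [-0.0, -0.2, -0.9]
grip_width: 0.123
```

```bash
python3 - <<'E'
from rig import sensors,snapshot
import cv2,numpy as np,pickle
s=sensors.read_state();print(s['tool_pos'],s['ee_rot'],s['ft_force'],s['grip_width'])
d=snapshot('top');pickle.dump(d,open('d2.pkl','wb'));t=d['frame'];q=snapshot('side')['frame']
o=np.zeros((500,800,3),np.uint8);o[:500,:500]=cv2.resize(t[100:200,390:490],(500,500),interpolation=cv2.INTER_NEAREST);o[:188,500:]=cv2.resize(q,(300,188))
cv2.imwrite('pics/c6.png',o)
E
```

```text
[ 0.57836873 -0.3347101   0.25650651] [4.46793436e-05 7.45701241e-01 6.66280463e-01 5.22364126e-05] [-0.03505413 -0.18564674 -0.86379021] 0.12345180554990304
```

View pics/c6.png

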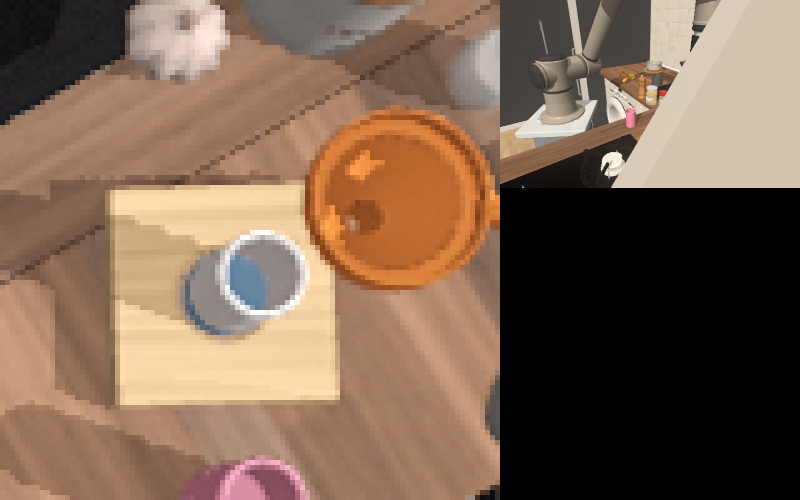

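```bash
python3 - <<'E'
import pickle,cv2,numpy as np
from h import *
d=pickle.load(open('d2.pkl','rb'));hsv=cv2.cvtColor(d['frame'],cv2.COLOR_BGR2HSV)
m=cv2.inRange(hsv[115:165,445:489],(5,130,60),(22,255,255))
cs,_=cv2.findContours(m,cv2.RETR_EXTERNAL,cv2.CHAIN_APPROX_NONE);c=max(cs,key=cv2.contourArea).reshape(-1,2)+np.array((445,115));c=c[c[:,0]<487]
e=cv2.fitEllipse(cv2.convexHull(c.astype(np.int32)));print(e)
for z in(.280,.284,.288): print(z,ray(d,*e[0],z).round(4))
for p in((460.8,143),(460,143.9)): print('spout',[ray(d,*p,z).round(4).tolist() for z in(.214,.24)])
print('nominal axis',.57837+.0075,-.3347+.067)
for z in (.214,.23,.24,.284): print(z,proj(d,(.5858,-.2677,z)))
E
```

```text
((469.2245788574219, 139.5279541015625), (36.665748596191406, 38.404747009277344), 72.61895751953125)
0.28 [ 0.586  -0.2651  0.28  ]
0.284 [ 0.5852 -0.2635  0.284 ]
0.288 [ 0.5844 -0.262   0.288 ]
spout [[0.5913, -0.2714, 0.214], [0.5863, -0.2619, 0.24]]
spout [[0.5892, -0.2696, 0.214], [0.5842, -0.2601, 0.24]]
nominal axis 0.58587 -0.2677
0.214 [459.19312339 145.38159272]
0.23 [461.77372181 144.06480821]
0.24 [463.43523249 143.21700039]
0.284 [471.22836914 139.24044923]
```

```bash
python3 - <<'E'
import pickle,cv2,numpy as np
from h import *
c=pickle.load(open('d0.pkl','rb'))['side']
o=cv2.imread('pics/c5.png')[:400,400:];hsv=cv2.cvtColor(o,cv2.COLOR_BGR2HSV);m=cv2.inRange(hsv,(3,130,60),(22,255,255));m[160:]=0
for u in list(range(222,250,4))+list(range(256,284,4))+list(range(290,318,4)):
    v=np.nonzero(m[:,u])[0]
    if len(v): print('u%.1f v%.2f-%.2f'%(270+(u+.5)/4-.5,90+(v.min())/4-.5,90+(v.max()+1)/4-.5),end='; ')
print()
f=np.array([-.113,-.9936,0]);ax=np.array([.9936,-.113,0])
g=np.array([.5429,.3321,.2759])
for th in(-.1,0,.1):
    t=np.cos(th)*f+np.sin(th)*np.array([0,0,1]);n=np.cos(th)*np.array([0,0,1])-np.sin(th)*f   # droop: rim side falls, handle end rises
    P=lambda s,l,h:proj(c,g+t*(s-.068)+ax*l+n*(h-.063)).round(2)
    print(th,'tip near',P(.008,0,0),'rimL top/bot',P(0,-.038,.07),P(0,-.038,.055),'rimR',P(0,.038,.07),P(0,.038,.055),'hend',P(.092,0,.07),P(.092,0,.056))
E
```

```text
u326.1 v100.00-103.75; u327.1 v99.25-104.50; u328.1 v99.25-104.50; u329.1 v99.25-104.75; u330.1 v98.50-106.50; u331.1 v99.50-107.50; u334.6 v112.75-120.50; u335.6 v98.75-121.00; u336.6 v98.50-121.25; u337.6 v98.50-120.75; u338.6 v98.50-112.25; u339.6 v98.75-99.75; u344.1 v100.00-105.25; u345.1 v99.25-105.50; u346.1 v99.25-105.25; u347.1 v100.25-104.50; 
-0.1 tip near [336.35 119.2 ] rimL top/bot [325.6   97.35] [325.48 101.92] rimR [348.75  97.92] [348.49 102.48] hend [337.78 105.3 ] [337.59 109.82]
0 tip near [336.32 121.46] rimL top/bot [325.54  99.41] [325.42 104.05] rimR [348.62  99.97] [348.39 104.61] hend [337.8  104.46] [337.62 109.09]
0.1 tip near [336.3  123.57] rimL top/bot [325.49 101.5 ] [325.37 106.18] rimR [348.51 102.07] [348.3  106.74] hend [337.83 103.63] [337.66 108.33]
```

Comparing the side view with predicted points shows no droop: the funnel is upright to about 0.02 rad. I'll lower part way and re-measure.

Emit:
servo_tool(
  plan=[
    [0,0,0.01,0,0,0],
    [0,0,0.03,0,0,0],
    [0,0,0.05,0,0,0],
    [0,0,0.07,0,0,0],
    [0,0,0.088,0,0,0],
    [0,0,0.096,0,0,0],
    [0,0,0.1,0,0,0],
    [0,0,0.1,0,0,0],
    [0,0,0.1,0,0,0],
  ],
)

```text
clock: 20.88
tool_pos: [0.5785, -0.3356, 0.1571]
ee_rot: [0.001, 0.746, 0.666, 0.0]
ft_force: [0.3, 0.0, -1.2]
grip_width: 0.13
```

```bash
python3 - <<'E'
from rig import sensors,snapshot
import cv2,numpy as np,pickle
from h import *
s=sensors.read_state();T=s['tool_pos'];print(T,s['ee_rot'],s['ft_force'],s['grip_width'])
d=snapshot('top');pickle.dump(d,open('d3.pkl','wb'));t=d['frame'];hsv=cv2.cvtColor(t,cv2.COLOR_BGR2HSV)
cv2.imwrite('pics/c7.png',cv2.resize(t[110:190,405:485],(640,560),interpolation=cv2.INTER_NEAREST))
z=T[2]+.0276;print('pred',T[0]+.0075,T[1]+.067,'rim z',z,'pred px',proj(d,(T[0]+.0075,T[1]+.067,z)))
m=cv2.inRange(hsv[110:190,420:485],(5,170,60),(16,255,255))
cs,_=cv2.findContours(m,cv2.RETR_EXTERNAL,cv2.CHAIN_APPROX_NONE);c=max(cs,key=cv2.contourArea).reshape(-1,2)+np.array((420,110))
print(c.min(0),c.max(0));c=c[c[:,0]<c[:,0].min()+31]
e=cv2.fitEllipse(cv2.convexHull(c.astype(np.int32)));print(e,ray(d,*e[0],z).round(4))
E
```

```text
[ 0.57851946 -0.3355511   0.15707454] [6.90370636e-04 7.45943942e-01 6.66008368e-01 1.10224742e-04] [ 0.31337987  0.03029305 -1.20372477] 0.1303135729664779
pred 0.5860194575350477 -0.26855110326114123 rim z 0.18467453673759993 pred px [455.05971649 147.58467269]
[437 132] [484 163]
((453.1216125488281, 147.85696411132812), (31.53716278076172, 32.43339920043945), 71.04266357421875) [ 0.5854 -0.264   0.1847]
```

View pics/c7.png

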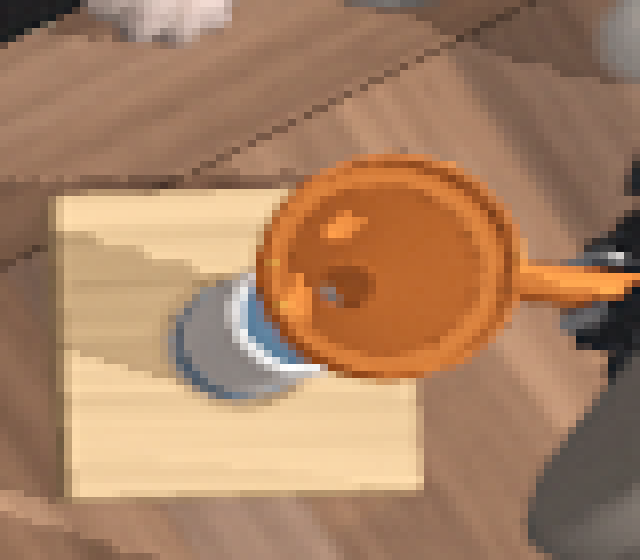

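The rim centre is 3.5–4 mm to the +y side of the prediction (crop centre 391,267). I'll shift −3 mm in y, then lower to about 11 mm above the mouth.

Emit:
servo_tool(
  plan=[
    [-0.003,0,0,0,0,0],
    [-0.003,0,0.003,0,0,0],
    [-0.003,0,0.006,0,0,0],
    [-0.003,0,0.009,0,0,0],
    [-0.003,0,0.012,0,0,0],
    [-0.003,0,0.0135,0,0,0],
    [-0.003,0,0.0135,0,0,0],
    [-0.003,0,0.0135,0,0,0],
    [-0.003,0,0.0135,0,0,0],
    [-0.003,0,0.0135,0,0,0],
  ],
)

```text
clock: 22.18
tool_pos: [0.5779, -0.3384, 0.1429]
ee_rot: [0.0, 0.746, 0.666, 0.0]
ft_force: [0.4, -0.3, -0.1]
grip_width: 0.131
```

```bash
python3 - <<'E'
from rig import sensors,snapshot
import cv2,numpy as np,pickle
from h import *
s=sensors.read_state();T=s['tool_pos'];print(T,s['ee_rot'],s['ft_force'],np.abs(s['joint_vel']).max())
d=snapshot('top');t=d['frame'];hsv=cv2.cvtColor(t,cv2.COLOR_BGR2HSV);z=T[2]+.0276
m=cv2.inRange(hsv[110:190,420:485],(5,170,60),(16,255,255))
cs,_=cv2.findContours(m,cv2.RETR_EXTERNAL,cv2.CHAIN_APPROX_NONE);c=max(cs,key=cv2.contourArea).reshape(-1,2)+np.array((420,110))
c=c[c[:,0]<c[:,0].min()+31];e=cv2.fitEllipse(cv2.convexHull(c.astype(np.int32)));print(e,ray(d,*e[0],z).round(4),'spout z',T[2]-.0424)
d0=pickle.load(open('d0.pkl','rb'))['top']
for n,(u,v,zz) in dict(mill=(267,216,.15),glass=(300,195,.102),spice=(329,173,.106)).items():
    a=d0['frame'][v-18:v+18,u-18:u+18].astype(int);b=t[v-18:v+18,u-18:u+18].astype(int);print(n,'mean diff',np.abs(a-b).mean().round(2))
cv2.imwrite('pics/c8.png',cv2.resize(t[100:240,240:480],(800,467)))
E
```

```text
[ 0.57794996 -0.3383674   0.14291964] [1.46122594e-04 7.45961840e-01 6.65988672e-01 9.12834868e-06] [ 0.38092684 -0.29786085 -0.10686633] 0.0014303731415515593
((452.2976989746094, 149.10679626464844), (31.037229537963867, 31.945783615112305), 72.49030303955078) [ 0.5849 -0.2669  0.1705] spout z 0.10051963716075027
mill mean diff 10.91
glass mean diff 1.35
spice mean diff 2.09
```

View pics/c8.png

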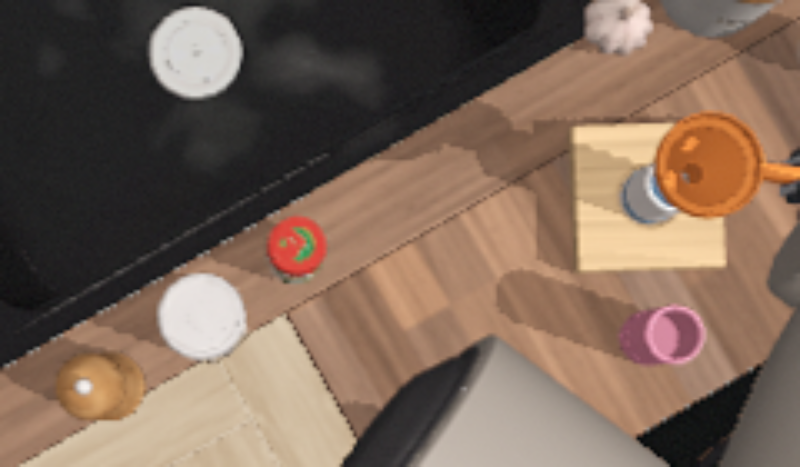

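```bash
python3 - <<'E'
from rig import snapshot
import cv2,pickle
a=pickle.load(open('d0.pkl','rb'));
for n,(u,v) in (('top',(267,216)),('side',(303,185))):
    f=snapshot(n)['frame'];r=cv2.matchTemplate(f[v-30:v+30,u-30:u+30],a[n]['frame'][v-14:v+14,u-11:u+11],cv2.TM_CCOEFF_NORMED);print(n,cv2.minMaxLoc(r),'unmoved=(19,16)')
E
```

```text
top (-0.06017615273594856, 0.9096009135246277, (27, 24), (19, 16)) unmoved=(19,16)
side (-0.2769080102443695, 0.4227374792098999, (2, 9), (19, 16)) unmoved=(19,16)
```

```bash
python3 -c "
from rig import ctrl;print(ctrl.sign_off())"
```

```text
the job is handed in; nothing more can be done
None
```

I stood the pot in the stand's recess and let go of it. Then I carried the funnel over by its handle, with its spout about 0.21 m up, and handed the job in with it held over the pot. The hand-in gave no verdict, so what follows is from my own last checks.

- **Pot:** its rim centre measured within 0.5 mm of the recess centre. I took this reading before the funnel came over.
- **Funnel position:** the top camera puts its axis about 1.2 mm from the mouth's centre. From the tool's position and the grip height, the spout is about 10.5 mm above the rim.
- **Funnel tilt:** it looked upright to about 0.02 rad in the side view just after lifting. I couldn't repeat that at the end, because the side camera's view of the stand is blocked.
- **Stillness and contact:** the arm was still, with under 0.5 N on the wrist, so there was no sign of the funnel touching the pot.
- **Mill and jars:** a template match in the top view found the mill exactly where it started. The two jars' picture patches had hardly changed.

**Disagreements:**
- **Funnel sideways position:** the camera and the estimate from the grip differed by about 4 mm. I shifted 3 mm towards the camera's reading; both are within the 10 mm limit.
- **Mill:** its patch in the top view had changed more than the jars' (10.9 against 1–2), which I put down to the arm's shadow having moved. The side view matched it only weakly (0.42), perhaps because the arm partly hid it, but at the same spot.

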